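# Reset the overload breaker under a push-push hatch

## Robot

A 6-joint arm with a two-finger parallel gripper is mounted at the origin on a cart in front of the work surface, level with it; the furniture and walls round the work are solid. World frame = base frame: x ahead of the robot, y to its left, z up, the work surface at z = 0. Lengths are in m, angles in rad, forces in N, time in s.
With the tool pointing down it reaches from about 0.25 to 0.8 m from the base axis. Payload 3.9 kg.
Tool frame: the origin (TCP) lies at the very end of the fingers, on their centre line; the grasp point (between the pads) lies 19 mm behind it; z points along the fingers, y is the line along which they close (so a half turn about z gives the same grasp; the last joint's range is limited). The gripper opens to 85 mm and grips with 20 to 120 N. Pads are 22 mm wide; open, the fingers measure 114 mm over their backs; the gripper's body (76 mm by 85 mm) begins 54 mm behind the grasp point. The pads swing forward as they close: fully open they stand 13 mm farther back than shut.
Start: joints at [1.254, 0.26, -0.138, 1.173, 0, 1.571], TCP at [0.164, 0.499, 0.231] pointing down, gripper open.
Joint ranges: [-2.78, 2.78], [-0.83, 1.72], [-1.28, 1.37], [-1.9, 2.12], [-1.57, 1.48], [-3.14, 3.14]. Speed limits (rad/s): [2.57, 2.57, 3.14, 3.14, 3.14, 3.14].

## Interface

Orientations are given as a unit quaternion [w, x, y, z].
In Python, from cell import arm, camera, boxes_of, pinpoint gives the robot as it stands. The module is installed in compiled form; this text tells all that it offers.
- The arm moves only by the tool step_arm, never from a script. Its argument "targets" is a list of rows, each an object of numbers: "tx", "ty", "tz": the shift along the tool's x, y, z in m; "twist": the turn about the tool's z in rad. In form: [{"tx": .., "ty": .., "tz": .., "twist": ..}, ...]. A call has 1 to 20 rows; each row is the pose to reach, as a shift and turn from the pose commanded when the call began, along the tool's axes at that moment; what a row does not reach only later rows make up. A row lasts 1/12 s, in which the tool goes at most 41.7 mm and 7.16 degrees, less where a joint would pass 70% of its speed; a pose out of reach is approached as far as the arm can. A call with a gripper value outside its range is refused whole. "claw" is the opening, from 0 (shut) to 1 (fully open), set as the call begins (left out, the last holds). The fingers move at their own pace and stop on an object; "squeeze" is the grip in N (left out, the last holds). Time passes only in rows, so rows that repeat a pose let the fingers close. It gives the time, the measured TCP pose, the force, the opening and the grip force at its end, in the units of the state.
- arm.get_state(): the state, without advancing time (a new reading comes with each control period).
- camera(name): name is "scene" or "top"; returns a dict with "frame" (400x640x3 uint8, red, green, blue), "range_z" (400x640 float32, m along the optical axis (not along the pixel's ray), 0 where there is no reading), "fx", "fy", "cx", "cy" (pixels), "dist" ([k1, k2, p1, p2, k3] as OpenCV has them; the pictures are not rectified), "R" (3x3) and "t" (3): a world point X has camera coordinates R X + t. Camera axes: x right, y down, z forward; pixel columns grow to the right and rows downward; lengths in m; the calibration is good to about 2 mm. A picture is of the moment at which its call begins.
- arm.job_done(): hands the job in; it is judged then, once.
Trained networks look in the newest picture that a camera, given by its name, has taken for a name from the list of things; names that differ only in an ending like _2 or _b are one class to them, and where a whole thing is asked for, a point or a joint stands for the part that bears it (a point fixed in the world has none). Each returns a list of dicts, best first, with "p" (0 to 1); they miss things now and then, are a little off and sometimes report something else, mostly with a low value. They report only what shows in the picture. A call takes as long as a camera call.
- boxes_of(camera, target): "centre" ([row, column] in pixels, amid what is visible of it).
- pinpoint(camera, target): "centre" ([row, column] in pixels: a listed point, or the origin of a listed thing).
The state is a dict: "clock": time; "joint_positions": joint angles; "qvel": joint speeds; "effort": joint torques, N m; "ee_pos": TCP position; "ee_rot": TCP orientation; "contact_force": force on the tool from outside, world axes, zero at the start; "moment": the same for the moment, N m; "gripper_width": opening from 0.0 (shut) to 1.0 (fully open); "grasp_force": force on a finger pad.
Only numpy, scipy, OpenCV 4.12 (cv2) and the standard library are available. Lean on these libraries where they do the work, as an engineer would, in place of code of your own. Each camera call takes 0.05 s, during which the arm holds its last target. There are 200 camera calls.

## Task

The splitting machine's overload breaker has tripped. With a fingertip press the free edge of the narrow hatch (of the two grey boxes, the one with the narrower hatch) down until its push-push latch lets go, move clear, and see that it pops fully open and stays standing by itself; then push the breaker's reset plunger inside all the way in and leave it in, with the hatch standing open. Touch and press only: lift or carry nothing, leave the wide hatch shut and do not shove the boxes or the things lying round them.

Things in the scene. Friction and masses are not known exactly. Their poses are not given: they have to be found in the camera images.
- breaker_box: Grey box, loose on four rubber feet, 130 x 84 x 70 mm (x, y, z), about 1.6 kg, with the narrow hatch in its top. Origin: centre of the underside; z up, x from the hatch's free edge to its hinge (away from the robot, yaw within 0.35 rad), y along the hinge. Stands left or right of the other box.
- spares_box: Like the breaker box but 132 mm wide (y), with a hatch 104 mm wide; same depth, height, hatch and latch. To be left alone. Origin and axes as on the breaker box.
- narrow_hatch (a joint): Narrow hatch: angle (rad) about its level hinge. About 0.03 = latched shut, -0.105 = pressed in to its hard stop, 1.9 = standing open, leaning back beyond upright. Pressing in takes about 3 N; the latch lets go from about -0.08. On release a damped spring lifts it behind the leaving finger and opens it fully in about 2 s. Pressed down to the stop again, it latches shut.
- narrow_hatch_press (a point): Where to press: top face of the narrow hatch, mid-width, amid four fine ribs, 12 mm in from the free edge, 56 mm from the hinge axis. Shut, it is 81 mm over the bench (11 mm proud of the box) and goes about 7 mm down. The hatch is a grey plate 64 x 56 x 10 mm. Moves with the hatch; axes as the box's when shut.
- narrow_hatch_hinge (a point): Middle of the narrow hatch's hinge axis (along y), fixed to the box, 36 mm behind its centre, 74 mm over the bench. In front of it under the hatch is the bay, 70 mm (x) by 60 mm (y), rim 70 mm and floor 44 mm over the bench; steel latch wires stand in its front 17 mm.
- wide_hatch (a joint): Wide hatch (104 mm) of the spares box: angle in rad, values and latch as for the narrow hatch. It must stay shut.
- breaker (a joint): Reset plunger of the breaker: travel in m straight down. 0 = sprung out (tripped), 0.008 = fully in at a hard stop. It takes about 3 N to push and stays where it is left.
- breaker_top (a point): Centre of the plunger's flat round top: black, 17 mm across, in a steel collar 23 to 28 mm across, on the box's middle line, 28 mm in front of the hinge axis; 66 mm over the bench when out, 58 mm when in (4 and 12 mm below the bay's rim). Hidden while the hatch is shut. Axes as the box's.
- tape_measure: Bystander: dark tape measure, 58 x 74 x 29 mm, on the bench in front of the boxes; origin under its centre.
- sanding_block: Bystander: brown sanding block, 38 x 70 x 28 mm, in front of the boxes, left; origin under its centre.
- beeswax: Bystander: block of beeswax, 32 x 46 x 18 mm, in front of the boxes, right; origin under its centre.
- thread_spool_1: Bystander: brown thread spool standing behind the boxes, 55 mm tall and about 42 mm wide; origin under its centre.
- girth_ring: Bystander: flat metal ring, 45 mm wide, 8 mm high, lying behind the boxes; origin under its centre.

How it is judged:
On the way, in this order (a step that is already met when the one before it is completed fails the run):
1. the narrow hatch is pressed in (below -0.06 rad) (value of joint narrow_hatch below -0.06 rad), for 0.02 s.
2. the narrow hatch stands fully open (above 1.75 rad) and still, with the fingers off the box and the plunger still out (value of joint narrow_hatch above 1.75 rad and velocity of joint narrow_hatch below 0.1 rad/s and contact force between the fingers and breaker_box below 0.2 N and value of joint breaker below 0.003 m), for 0.5 s.
3. the reset plunger is pushed in (at least 6.5 of its 8 mm) (value of joint breaker above 0.0065 m), for 0.2 s.
At the end, for the whole second after the job is handed in: The narrow hatch stands open by itself (above 1.75 rad) and still, the reset plunger is in by at least 6.5 of its 8 mm, the wide hatch is shut (below 0.1 rad), the breaker box is at rest and level (within 0.05 rad), and both boxes and all bystanders are within 30 mm of where they began (value of joint narrow_hatch above 1.75 rad and velocity of joint narrow_hatch below 0.1 rad/s and value of joint breaker above 0.0065 m and value of joint wide_hatch below 0.1 rad and linear speed of breaker_box below 0.02 m/s and angle between breaker_box's own z axis and vertical below 0.05 rad and distance of each of breaker_box, spares_box, tape_measure, sanding_block, beeswax, thread_spool_1, girth_ring from where it was at the start of the episode below 0.03 m); the robot touches nothing.
It fails at once if the wide hatch is pressed in or opened (beyond 0.05 rad in, 0.1 rad open) (value of joint wide_hatch above 0.1 rad or value of joint wide_hatch below -0.05 rad).
It fails at once if a box is lifted (more than 10 mm), tipped (more than 0.15 rad) or shoved (more than 30 mm) (height (world z) of any of breaker_box, spares_box above 0.01 m or angle between any of breaker_box, spares_box's own z axis and vertical above 0.15 rad or distance of any of breaker_box, spares_box from where it was at the start of the episode above 0.03 m).
It fails at once if a bystander is lifted, carried or knocked more than 30 mm from its place (distance of any of tape_measure, sanding_block, beeswax, thread_spool_1, girth_ring from where it was at the start of the episode above 0.03 m).
It also fails if it takes over 42 s, if anything falls off the work surface, if the arm or the gripper's body presses on something with over 40 N, if the wrist force passes 120 N, or if a joint passes its speed limit or range.

## Working session

There is one attempt and no reset: what is moved stays moved. The work goes in short steps, Python scripts to look and compute and a tool call to move; the robot and the scene stay as the last step left them, time stands still between calls to the robot, and variables do not carry over. Pictures are saved under pics/ and viewed, at most 10 in all, crops included, and the job is handed in when it is done.

Besides the shell and the picture viewer there is one more tool, called after "Request:" as name(argument=value, ...), one argument or row to a line, values as JSON. step_arm: Moves the arm, as the interface text tells. Its arguments: {"type":"object","properties":{"targets":{"type":"array"},"claw":{"type":"number"},"squeeze":{"type":"number"}},"required":["targets"]}

```bash
mkdir -p pics; cat > h.py <<'E'
import numpy as np, cv2
from cell import arm, camera, boxes_of, pinpoint
def ray(c,rc):
    K=np.array([[c['fx'],0,c['cx']],[0,c['fy'],c['cy']],[0,0,1]])
    p=cv2.undistortPoints(np.array([[[rc[1],rc[0]]]],float),K,np.array(c['dist'],float))[0,0]
    R=np.array(c['R']);t=np.array(c['t'])
    return -R.T@t, R.T@np.array([p[0],p[1],1.])
def atdepth(c,rc):
    o,d=ray(c,rc); r,k=int(round(rc[0])),int(round(rc[1]))
    w=c['range_z'][max(r-1,0):r+2,max(k-1,0):k+2]; w=w[w>0]
    return o+d*np.median(w) if len(w) else None
def atz(c,rc,z):
    o,d=ray(c,rc); return o+d*(z-o[2])/d[2]
def tri(a,b):
    (o1,d1),(o2,d2)=a,b
    s=np.linalg.lstsq(np.c_[d1,-d2],o2-o1,rcond=None)[0]
    p,q=o1+d1*s[0],o2+d2*s[1]; return (p+q)/2,np.linalg.norm(p-q)
E
python3 - <<'E'
from h import *
np.set_printoptions(precision=4,suppress=True)
s=arm.get_state(); print(s['clock'],s['ee_pos'],s['ee_rot'],s['contact_force'],s['gripper_width'])
C={}
for n in('top','scene'):
    C[n]=c=camera(n); cv2.imwrite(f'pics/{n}0.png',c['frame'][:,:,::-1])
    print(n,'cam at',-np.array(c['R']).T@c['t'])
best={}
for t in('narrow_hatch_press','narrow_hatch_hinge','breaker_box','spares_box','narrow_hatch','wide_hatch'):
    for n in C:
        f=pinpoint if t not in('narrow_hatch','wide_hatch') else boxes_of
        try: L=f(n,t)
        except Exception as e: print(t,n,e); continue
        for x in L[:3]: print(t,n,round(x['p'],2),np.round(x['centre'],1),'depth->',atdepth(C[n],x['centre']))
        if L: best[t,n]=ray(C[n],L[0]['centre'])
    if (t,'top') in best and (t,'scene') in best: print('  tri',tri(best[t,'top'],best[t,'scene']))
E
```

```text
0.0 [0.1634 0.4982 0.2305] [-0.0001  0.1578  0.9875 -0.001 ] [-0.7409  0.0334  0.5761] 1.000468414962312
top cam at [ 0.4245 -0.0297  1.1398]
scene cam at [ 0.0221 -0.4113  0.6119]
narrow_hatch_press top 0.55 [214.1 298.7] depth-> [0.5281 0.0297 0.0822]
narrow_hatch_press top 0.26 [127.4 294.4] depth-> [0.7485 0.0399 0.0395]
narrow_hatch_hinge top 0.83 [192.9 293.4] depth-> [0.5812 0.0429 0.0611]
narrow_hatch_hinge scene 0.9 [188.5 290.8] depth-> [0.5696 0.0335 0.0788]
narrow_hatch_hinge scene 0.63 [314.5 338.6] depth-> [ 0.3836 -0.2152  0.0168]
narrow_hatch_hinge scene 0.38 [270.9 410.5] depth-> [ 0.5112 -0.2905  0.064 ]
  tri (array([0.5802, 0.0423, 0.0684]), np.float64(0.00019861266169948072))
breaker_box top 0.94 [211.3 294.4] depth-> [0.5349 0.0397 0.0816]
breaker_box scene 0.58 [216.4 283.4] depth-> [ 0.4916 -0.006   0.0696]
  tri (array([0.5444, 0.0428, 0.0067]), np.float64(0.004893909131026861))
spares_box top 0.71 [195.8 423.8] depth-> [ 0.5649 -0.2627  0.0807]
spares_box scene 0.75 [269.2 414.1] depth-> [ 0.5134 -0.2956  0.07  ]
  tri (array([ 0.5757, -0.2806,  0.001 ]), np.float64(0.0008215457443783371))
narrow_hatch top 0.86 [205.8 295.1] depth-> [0.5478 0.0379 0.0817]
narrow_hatch top 0.21 [126.6 290.3] depth-> [0.7461 0.0489 0.0555]
narrow_hatch scene 0.68 [258.5 414.5] depth-> [ 0.54   -0.2852  0.0686]
narrow_hatch scene 0.63 [193.2 282.5] depth-> [0.5428 0.0364 0.0809]
  tri (array([ 0.5887, -0.1113, -0.0088]), np.float64(0.31549245012828114))
wide_hatch top 0.96 [192.7 431.1] depth-> [ 0.5719 -0.2802  0.0803]
wide_hatch scene 0.94 [243.4 416.5] depth-> [ 0.5669 -0.2755  0.0813]
  tri (array([ 0.5704, -0.2775,  0.08  ]), np.float64(0.006036143028768358))
```

```bash
python3 - <<'E'
from h import *
np.set_printoptions(precision=4,suppress=True)
for n in('top','scene'):
    c=camera(n); rz=c['range_z']; K=np.array([[c['fx'],0,c['cx']],[0,c['fy'],c['cy']],[0,0,1]])
    v,u=np.mgrid[:400,:640]; p=cv2.undistortPoints(np.c_[u.ravel(),v.ravel()].astype(float)[:,None],K,np.array(c['dist'],float))[:,0]
    P=(np.c_[p,np.ones(len(p))]*rz.reshape(-1,1)-c['t'])@np.array(c['R'])
    for nm,lo,hi in(('hatch',.0755,.09),('box',.055,.09)):
        m=(rz.ravel()>0)&(P[:,2]>lo)&(P[:,2]<hi)&(abs(P[:,0]-.55)<.11)&(abs(P[:,1]-.037)<.1)
        m=cv2.morphologyEx(m.reshape(400,640).astype(np.uint8),cv2.MORPH_OPEN,np.ones((3,3)))
        _,l,st,_=cv2.connectedComponentsWithStats(m); k=1+st[1:,4].argmax(); Q=P[(l==k).ravel()]
        r=cv2.minAreaRect(Q[:,:2].astype(np.float32)*1000); print(n,nm,len(Q),r,np.median(Q[:,2]),cv2.boxPoints(r).tolist())
a=cv2.imread('pics/top0.png');b=cv2.imread('pics/scene0.png')
cv2.imwrite('pics/both.png',cv2.resize(np.vstack([a[60:360],b[100:400]]),None,fx=1,fy=1))
E
```

```text
top hatch 645 ((544.020263671875, 37.442726135253906), (64.64714813232422, 55.65937042236328), 10.207436561584473) 0.08139943973863094 [[507.2765197753906, 59.103797912597656], [517.1400756835938, 4.325369834899902], [580.7640380859375, 15.781654357910156], [570.9004516601562, 70.5600814819336]]
top box 1880 ((544.0860595703125, 37.429779052734375), (130.56814575195312, 83.78337860107422), 10.200186729431152) 0.07172111153970326 [[472.415283203125, 67.09835815429688], [487.2523193359375, -15.360838890075684], [615.7568359375, 7.761199951171875], [600.9197998046875, 90.22039794921875]]
scene hatch 471 ((545.6732788085938, 37.40328598022461), (71.7107162475586, 56.62752151489258), 10.029204368591309) 0.0807162256601365 [[505.4349670410156, 59.04016876220703], [515.2966918945312, 3.2779693603515625], [585.91162109375, 15.766403198242188], [576.0498657226562, 71.52860260009766]]
scene box 1507 ((542.864990234375, 37.066802978515625), (132.74049377441406, 85.7400131225586), 10.52900218963623) 0.07013295582948971 [[469.7784423828125, 67.08692932128906], [485.446044921875, -17.209426879882812], [615.9515380859375, 7.0466766357421875], [600.283935546875, 91.34303283691406]]
```

View pics/both.png

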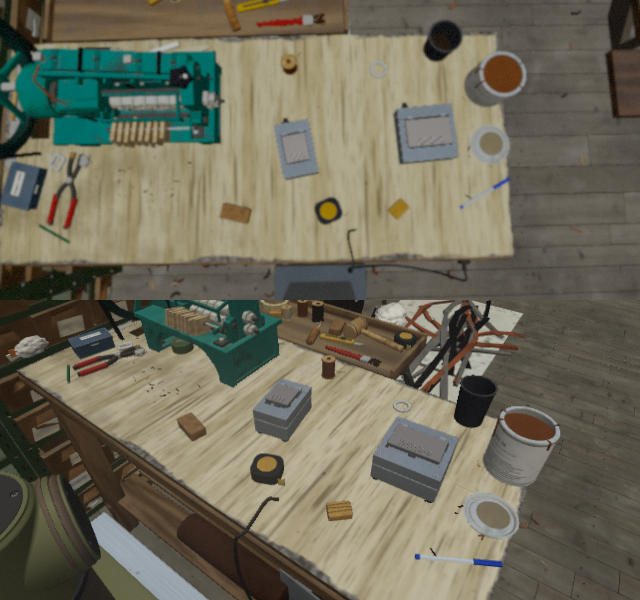

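The top view shows the narrow box at about (208,296) and the wide one at (192,427). The two views agree on the narrow box: centre (0.544, 0.037), yaw 10.2° and top at 0.081, which match the sizes given. The press point is therefore about (0.524, 0.034).

Request:
step_arm(
  targets=[
    {"tx": -0.487,"ty": -0.329,"tz": 0.1,"twist": -0.495},
    {"tx": -0.487,"ty": -0.329,"tz": 0.1,"twist": -0.495},
    {"tx": -0.487,"ty": -0.329,"tz": 0.1,"twist": -0.495},
    {"tx": -0.487,"ty": -0.329,"tz": 0.1,"twist": -0.495},
    {"tx": -0.487,"ty": -0.329,"tz": 0.1,"twist": -0.495},
    {"tx": -0.487,"ty": -0.329,"tz": 0.1,"twist": -0.495},
    {"tx": -0.487,"ty": -0.329,"tz": 0.1,"twist": -0.495},
    {"tx": -0.487,"ty": -0.329,"tz": 0.1,"twist": -0.495},
    {"tx": -0.487,"ty": -0.329,"tz": 0.1,"twist": -0.495},
    {"tx": -0.487,"ty": -0.329,"tz": 0.1,"twist": -0.495},
    {"tx": -0.487,"ty": -0.329,"tz": 0.1,"twist": -0.495},
    {"tx": -0.487,"ty": -0.329,"tz": 0.1,"twist": -0.495},
    {"tx": -0.487,"ty": -0.329,"tz": 0.1,"twist": -0.495},
    {"tx": -0.487,"ty": -0.329,"tz": 0.1,"twist": -0.495},
    {"tx": -0.487,"ty": -0.329,"tz": 0.1,"twist": -0.495},
    {"tx": -0.487,"ty": -0.329,"tz": 0.1,"twist": -0.495},
    {"tx": -0.487,"ty": -0.329,"tz": 0.1,"twist": -0.495},
    {"tx": -0.487,"ty": -0.329,"tz": 0.1,"twist": -0.495},
    {"tx": -0.487,"ty": -0.329,"tz": 0.1,"twist": -0.495},
    {"tx": -0.487,"ty": -0.329,"tz": 0.1,"twist": -0.495},
  ],
  claw=0,
)

```text
clock: 2.47
ee_pos: [0.5231, 0.0356, 0.1316]
ee_rot: [0.0, -0.09, 0.996, 0.0]
contact_force: [-0.5, 0.7, -1.3]
gripper_width: 0.002
grasp_force: 0.0
```

Request:
step_arm(
  targets=[
    {"tx": 0.0,"ty": -0.002,"tz": 0.03},
    {"tx": 0.0,"ty": -0.002,"tz": 0.045},
    {"tx": 0.0,"ty": -0.002,"tz": 0.05},
    {"tx": 0.0,"ty": -0.002,"tz": 0.053},
    {"tx": 0.0,"ty": -0.002,"tz": 0.055},
    {"tx": 0.0,"ty": -0.002,"tz": 0.056},
    {"tx": 0.0,"ty": -0.002,"tz": 0.057},
    {"tx": 0.0,"ty": -0.002,"tz": 0.057},
    {"tx": 0.0,"ty": -0.002,"tz": 0.057},
  ],
)

```text
$.targets[0]: bad value
```

Request:
step_arm(
  targets=[
    {"tx": 0.0,"ty": -0.002,"tz": 0.03,"twist": 0},
    {"tx": 0.0,"ty": -0.002,"tz": 0.045,"twist": 0},
    {"tx": 0.0,"ty": -0.002,"tz": 0.05,"twist": 0},
    {"tx": 0.0,"ty": -0.002,"tz": 0.053,"twist": 0},
    {"tx": 0.0,"ty": -0.002,"tz": 0.055,"twist": 0},
    {"tx": 0.0,"ty": -0.002,"tz": 0.056,"twist": 0},
    {"tx": 0.0,"ty": -0.002,"tz": 0.057,"twist": 0},
    {"tx": 0.0,"ty": -0.002,"tz": 0.057,"twist": 0},
    {"tx": 0.0,"ty": -0.002,"tz": 0.057,"twist": 0},
  ],
)

```text
clock: 3.22
ee_pos: [0.5244, 0.0328, 0.0749]
ee_rot: [0.0, -0.089, 0.996, 0.0]
contact_force: [-2.0, 1.3, 3.4]
gripper_width: -0.001
grasp_force: 1.8
```

Request:
step_arm(
  targets=[
    {"tx": 0.0,"ty": 0.0,"tz": 0.001,"twist": 0},
    {"tx": 0.0,"ty": 0.0,"tz": 0.002,"twist": 0},
    {"tx": 0.0,"ty": 0.0,"tz": 0.002,"twist": 0},
    {"tx": 0.0,"ty": 0.0,"tz": 0.002,"twist": 0},
  ],
)

```text
clock: 3.55
ee_pos: [0.5245, 0.0328, 0.0739]
ee_rot: [0.001, -0.089, 0.996, 0.0]
contact_force: [-5.1, 2.0, 13.1]
gripper_width: 0.002
grasp_force: 6.6
```

The force rose to 13 N, so the hatch is at its stop. Next I move clear, up and towards the robot.

Request:
step_arm(
  targets=[
    {"tx": 0.0,"ty": 0.0,"tz": -0.03,"twist": 0},
    {"tx": 0.02,"ty": 0.0,"tz": -0.065,"twist": 0},
    {"tx": 0.05,"ty": 0.0,"tz": -0.09,"twist": 0},
    {"tx": 0.08,"ty": 0.0,"tz": -0.11,"twist": 0},
    {"tx": 0.12,"ty": 0.0,"tz": -0.12,"twist": 0},
    {"tx": 0.15,"ty": 0.0,"tz": -0.12,"twist": 0},
    {"tx": 0.15,"ty": 0.0,"tz": -0.12,"twist": 0},
    {"tx": 0.15,"ty": 0.0,"tz": -0.12,"twist": 0},
    {"tx": 0.15,"ty": 0.0,"tz": -0.12,"twist": 0},
    {"tx": 0.15,"ty": 0.0,"tz": -0.12,"twist": 0},
    {"tx": 0.15,"ty": 0.0,"tz": -0.12,"twist": 0},
    {"tx": 0.15,"ty": 0.0,"tz": -0.12,"twist": 0},
    {"tx": 0.15,"ty": 0.0,"tz": -0.12,"twist": 0},
    {"tx": 0.15,"ty": 0.0,"tz": -0.12,"twist": 0},
    {"tx": 0.15,"ty": 0.0,"tz": -0.12,"twist": 0},
    {"tx": 0.15,"ty": 0.0,"tz": -0.12,"twist": 0},
    {"tx": 0.15,"ty": 0.0,"tz": -0.12,"twist": 0},
    {"tx": 0.15,"ty": 0.0,"tz": -0.12,"twist": 0},
    {"tx": 0.15,"ty": 0.0,"tz": -0.12,"twist": 0},
    {"tx": 0.15,"ty": 0.0,"tz": -0.12,"twist": 0},
  ],
)

```text
clock: 5.22
ee_pos: [0.3765, 0.006, 0.1924]
ee_rot: [0.0, -0.089, 0.996, -0.0]
contact_force: [-0.2, -0.1, 1.4]
gripper_width: 0.004
grasp_force: 0.0
```

Request:
step_arm(
  targets=[
    {"tx": 0,"ty": 0,"tz": 0,"twist": 0},
    {"tx": 0,"ty": 0,"tz": 0,"twist": 0},
    {"tx": 0,"ty": 0,"tz": 0,"twist": 0},
    {"tx": 0,"ty": 0,"tz": 0,"twist": 0},
    {"tx": 0,"ty": 0,"tz": 0,"twist": 0},
    {"tx": 0,"ty": 0,"tz": 0,"twist": 0},
    {"tx": 0,"ty": 0,"tz": 0,"twist": 0},
    {"tx": 0,"ty": 0,"tz": 0,"twist": 0},
    {"tx": 0,"ty": 0,"tz": 0,"twist": 0},
    {"tx": 0,"ty": 0,"tz": 0,"twist": 0},
    {"tx": 0,"ty": 0,"tz": 0,"twist": 0},
    {"tx": 0,"ty": 0,"tz": 0,"twist": 0},
    {"tx": 0,"ty": 0,"tz": 0,"twist": 0},
    {"tx": 0,"ty": 0,"tz": 0,"twist": 0},
    {"tx": 0,"ty": 0,"tz": 0,"twist": 0},
    {"tx": 0,"ty": 0,"tz": 0,"twist": 0},
    {"tx": 0,"ty": 0,"tz": 0,"twist": 0},
    {"tx": 0,"ty": 0,"tz": 0,"twist": 0},
  ],
)

```text
clock: 6.72
ee_pos: [0.3766, 0.0059, 0.1923]
ee_rot: [0.0, -0.089, 0.996, -0.0]
contact_force: [-0.1, -0.3, -0.5]
gripper_width: 0.003
grasp_force: 0.0
```

```bash
python3 - <<'E'
from h import *
np.set_printoptions(precision=4,suppress=True)
s=arm.get_state(); print(s['clock'],s['ee_pos'],s['ee_rot'],s['contact_force'])
C={};B={}
for n in('top','scene'):
    C[n]=camera(n)
    for t in('breaker_top','narrow_hatch_hinge','breaker_box'):
        for x in pinpoint(n,t)[:2]:
            print(t,n,round(x['p'],2),np.round(x['centre'],1),atdepth(C[n],x['centre']),'z.066:',atz(C[n],x['centre'],.066)); B.setdefault((t,n),ray(C[n],x['centre']))
for t in('breaker_top','narrow_hatch_hinge','breaker_box'):
    if (t,'top') in B and (t,'scene') in B: print(t,tri(B[t,'top'],B[t,'scene']))
cr=[cv2.resize(C['top']['frame'][150:270,240:350],(400,436),interpolation=2),cv2.resize(C['scene']['frame'][130:250,230:340],(400,436),interpolation=2)]
cv2.imwrite('pics/open.png',np.hstack(cr)[:,:,::-1])
E
```

```text
6.7167 [0.3766 0.0059 0.1923] [ 0.    -0.089  0.996 -0.   ] [-0.08   -0.3392 -0.5404]
breaker_top top 0.51 [205.5 298.6] [0.5517 0.0313 0.0529] z.066: [0.5501 0.0306 0.066 ]
narrow_hatch_hinge top 0.89 [191.7 292. ] [0.5806 0.0445 0.0853] z.066: [0.5834 0.0458 0.066 ]
breaker_box top 0.7 [210.8 292.8] [0.5399 0.0458 0.0466] z.066: [0.5378 0.0445 0.066 ]
breaker_top scene 0.61 [190.7 289.4] [0.5813 0.0476 0.0589] z.066: [0.5741 0.0417 0.066 ]
breaker_top scene 0.52 [192.5 284.1] [0.5782 0.0617 0.0493] z.066: [0.5616 0.0476 0.066 ]
breaker_box scene 0.58 [218.6 280.4] [ 0.4858 -0.0022  0.0655] z.066: [ 0.4854 -0.0025  0.066 ]
breaker_top (array([0.55  , 0.0266, 0.0874]), np.float64(0.007278825307012547))
breaker_box (array([ 0.545 ,  0.0495, -0.0038]), np.float64(0.000683897004506006))
```

View pics/open.png

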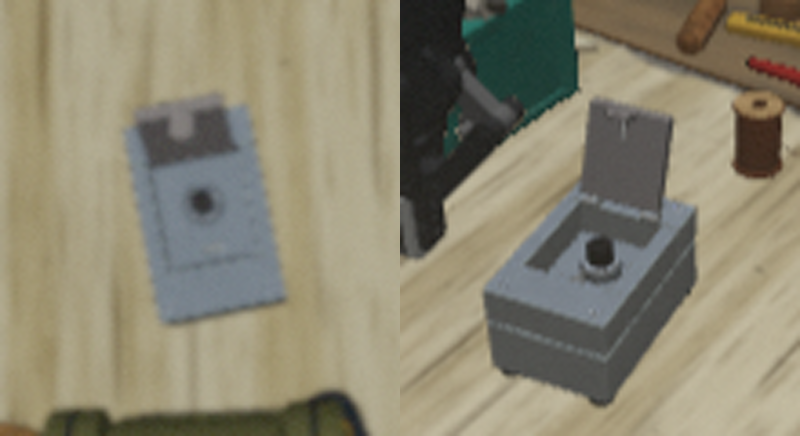

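The hatch stands open. The plunger shows at about (205,295.5) in the top view and (199,285) in the scene view. The network's pinpoints are off, so I measure the dark blob directly and recheck the box.

```bash
python3 - <<'E'
from h import *
np.set_printoptions(precision=4,suppress=True)
B={}
for n,(r,k) in(('top',(205,295.5)),('scene',(198,285))):
    c=camera(n); g=cv2.cvtColor(c['frame'],cv2.COLOR_RGB2GRAY); r0,k0=int(r)-6,int(k)-6
    w=g[r0:r0+13,k0:k0+13].astype(float); m=np.clip(80-w,0,None); _,l=cv2.connectedComponents((m>0).astype(np.uint8)); m*=(l==l[6,6])
    y,x=np.mgrid[:13,:13]; p=(r0+(m*y).sum()/m.sum(),k0+(m*x).sum()/m.sum()); B[n]=ray(c,p); print(n,p,(m>0).sum(),atz(c,p,.066),atdepth(c,p))
    rz=c['range_z']; K=np.array([[c['fx'],0,c['cx']],[0,c['fy'],c['cy']],[0,0,1]])
    v,u=np.mgrid[:400,:640]; q=cv2.undistortPoints(np.c_[u.ravel(),v.ravel()].astype(float)[:,None],K,np.array(c['dist'],float))[:,0]
    P=(np.c_[q,np.ones(len(q))]*rz.reshape(-1,1)-c['t'])@np.array(c['R'])
    near=(rz.ravel()>0)&(abs(P[:,0]-.55)<.1)&(abs(P[:,1]-.037)<.07)
    Q=P[near&(P[:,2]>.055)&(P[:,2]<.075)]; print('box',len(Q),cv2.minAreaRect(Q[:,:2].astype(np.float32)*1000))
    a=np.radians(10.2); H=P[near&(P[:,2]>.09)&(P[:,2]<.16)]; 
    if len(H): hx=(H[:,:2]-[.544,.0374])@[np.cos(a),np.sin(a)]; print('hatch',len(H),'top z',H[:,2].max(),'line x(z)',np.polyfit(H[:,2],hx,1),'x at max',hx[H[:,2].argmax()])
print(tri(B['top'],B['scene']))
E
```

```text
top (np.float64(205.16446124763706), np.float64(295.0869565217391)) 28 [0.5511 0.0389 0.066 ] [0.5512 0.039  0.0649]
box 984 ((543.5928344726562, 37.43551254272461), (129.7940673828125, 84.01032257080078), 10.243863105773926)
hatch 363 top z 0.1470701317349507 line x(z) [0.3023 0.0111] x at max 0.041670827799159094
scene (np.float64(199.0481460985058), np.float64(284.6170448256779)) 61 [0.5432 0.0315 0.066 ] [0.5467 0.0345 0.0623]
box 1172 ((542.029541015625, 36.34326934814453), (130.57778930664062, 85.49574279785156), 10.918379783630371)
hatch 530 top z 0.14462571866422894 line x(z) [0.265 0.015] x at max 0.03745267420227515
(array([0.5523, 0.0394, 0.0564]), np.float64(0.00020672281304831265))
```

Request:
step_arm(
  targets=[
    {"tx": -0.04,"ty": 0.001,"tz": 0,"twist": 0},
    {"tx": -0.08,"ty": 0.001,"tz": 0.02,"twist": 0},
    {"tx": -0.11,"ty": 0.001,"tz": 0.04,"twist": 0},
    {"tx": -0.14,"ty": 0.001,"tz": 0.06,"twist": 0},
    {"tx": -0.165,"ty": 0.001,"tz": 0.07,"twist": 0},
    {"tx": -0.173,"ty": 0.001,"tz": 0.08,"twist": 0},
    {"tx": -0.173,"ty": 0.001,"tz": 0.1,"twist": 0},
    {"tx": -0.173,"ty": 0.001,"tz": 0.115,"twist": 0},
    {"tx": -0.173,"ty": 0.001,"tz": 0.12,"twist": 0},
    {"tx": -0.173,"ty": 0.001,"tz": 0.12,"twist": 0},
  ],
)

```text
clock: 8.05
ee_pos: [0.5446, 0.0374, 0.0709]
ee_rot: [-0.002, -0.089, 0.996, 0.0]
contact_force: [-0.1, -1.0, 0.4]
gripper_width: 0.002
grasp_force: 0.0
```

```bash
python3 - <<'E'
from h import *
s=arm.get_state(); print(s['clock'],s['ee_pos'],s['contact_force'])
f=camera('scene')['frame'];g=camera('top')['frame']
cv2.imwrite('pics/pre.png',np.hstack([cv2.resize(g[150:270,240:350],(400,436),interpolation=2),cv2.resize(f[130:250,230:340],(400,436),interpolation=2)])[:,:,::-1])
E
```

```text
8.05 [0.54457615 0.03738933 0.07092893] [-0.09060635 -0.98565199  0.39313743]
```

View pics/pre.png

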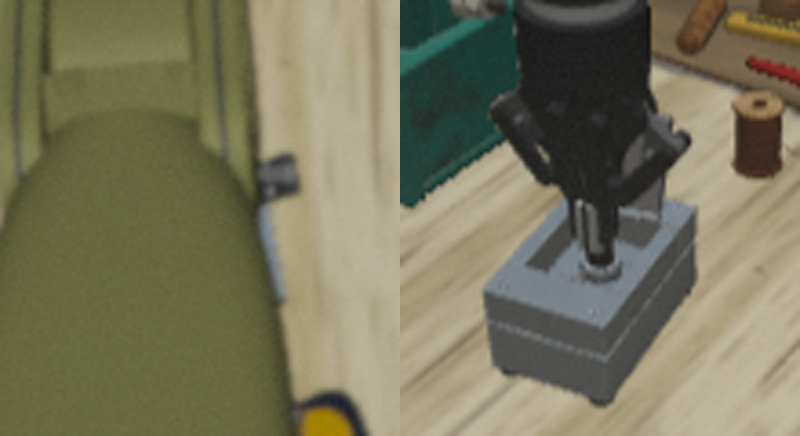

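The scene crop shows the shut fingertips just over the plunger at crop (600,255), with the hatch standing behind them and clear of the gripper. I move 3 mm nearer and press down.

Request:
step_arm(
  targets=[
    {"tx": -0.003,"ty": 0,"tz": 0.0,"twist": 0},
    {"tx": -0.003,"ty": 0,"tz": 0.003,"twist": 0},
    {"tx": -0.003,"ty": 0,"tz": 0.006,"twist": 0},
    {"tx": -0.003,"ty": 0,"tz": 0.008,"twist": 0},
    {"tx": -0.003,"ty": 0,"tz": 0.01,"twist": 0},
    {"tx": -0.003,"ty": 0,"tz": 0.011,"twist": 0},
    {"tx": -0.003,"ty": 0,"tz": 0.012,"twist": 0},
    {"tx": -0.003,"ty": 0,"tz": 0.013,"twist": 0},
    {"tx": -0.003,"ty": 0,"tz": 0.013,"twist": 0},
  ],
)

```text
clock: 8.9
ee_pos: [0.55, 0.0382, 0.0593]
ee_rot: [0.0, -0.089, 0.996, -0.0]
contact_force: [0.2, 0.4, 1.7]
gripper_width: -0.0
grasp_force: 0.9
```

Request:
step_arm(
  targets=[
    {"tx": 0.001,"ty": 0,"tz": 0.001,"twist": 0},
    {"tx": 0.002,"ty": 0,"tz": 0.002,"twist": 0},
    {"tx": 0.002,"ty": 0,"tz": 0.003,"twist": 0},
    {"tx": 0.002,"ty": 0,"tz": 0.003,"twist": 0},
    {"tx": 0.002,"ty": 0,"tz": 0.003,"twist": 0},
    {"tx": 0.002,"ty": 0,"tz": 0.003,"twist": 0},
  ],
)

```text
clock: 9.4
ee_pos: [0.5489, 0.038, 0.0579]
ee_rot: [0.002, -0.089, 0.996, 0.0]
contact_force: [0.0, 0.1, 10.7]
gripper_width: -0.003
grasp_force: 5.4
```

At z = 0.058 the force is 10.7 N, so the plunger is on its hard stop. I retreat straight up, then back.

Request:
step_arm(
  targets=[
    {"tx": 0.001,"ty": 0,"tz": -0.015,"twist": 0},
    {"tx": 0.003,"ty": 0,"tz": -0.04,"twist": 0},
    {"tx": 0.01,"ty": 0,"tz": -0.075,"twist": 0},
    {"tx": 0.03,"ty": 0,"tz": -0.105,"twist": 0},
    {"tx": 0.06,"ty": 0,"tz": -0.13,"twist": 0},
    {"tx": 0.1,"ty": 0,"tz": -0.14,"twist": 0},
    {"tx": 0.14,"ty": 0,"tz": -0.14,"twist": 0},
    {"tx": 0.17,"ty": 0,"tz": -0.14,"twist": 0},
    {"tx": 0.17,"ty": 0,"tz": -0.14,"twist": 0},
    {"tx": 0.17,"ty": 0,"tz": -0.14,"twist": 0},
    {"tx": 0.17,"ty": 0,"tz": -0.14,"twist": 0},
    {"tx": 0.17,"ty": 0,"tz": -0.14,"twist": 0},
  ],
)

```text
clock: 10.4
ee_pos: [0.3814, 0.0078, 0.1962]
ee_rot: [0.0, -0.089, 0.996, -0.0]
contact_force: [0.3, -0.4, 1.2]
gripper_width: -0.001
grasp_force: 0.0
```

```bash
python3 - <<'E'
from h import *
s=arm.get_state(); print(s['clock'],s['ee_pos'],s['contact_force'])
c=camera('scene');d=camera('top');f=c['frame'];g=d['frame']
print('top depth z at plunger',atdepth(d,(205.2,295.1)))
cv2.imwrite('pics/end.png',np.hstack([cv2.resize(g[150:270,240:350],(400,436),interpolation=2),cv2.resize(f[130:250,230:340],(400,436),interpolation=2)])[:,:,::-1])
E
```

```text
10.4 [0.38138294 0.00776564 0.19623487] [ 0.27622852 -0.35453006  1.23049997]
top depth z at plunger [0.55205292 0.0394249  0.05713482]
```

View pics/end.png

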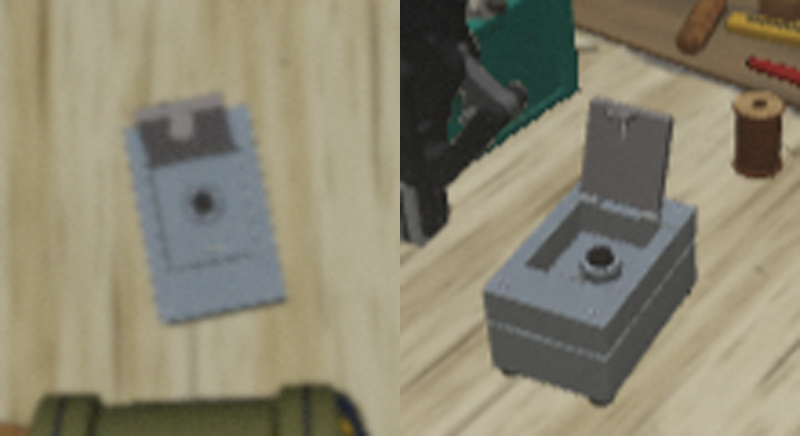

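The plunger top, at crop (600,257), now sits down in its collar. Depth reads 0.057, against 0.065 before. The hatch still stands open and the arm is clear of everything, so I hand the job in.

```bash
python3 -c "
from cell import arm
print(arm.job_done())"
```

```text
the job is handed in; nothing more can be done
None
```

The narrow hatch was released and stands open by itself, the reset plunger is fully in (top at about 57 mm, down from 65 mm), and the job was handed in at about 10 s; the interface returned no verdict.

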